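Clamp the test block with its eccentric cam

TASK

One of the two identical clamping fixtures on the bench holds the flat white test block. Turn the black knob of that fixture's eccentric cam clockwise until the cam's lobe bears firmly on the block and presses it against the sprung backstop, then let go; the block must stay clamped, flat and square in its fixture. Leave the empty fixture's knob as it is.

Things in the scene. Friction and masses are not known exactly. Their poses are not given: they have to be found in the camera images.
- test_block: Loose flat white block, 48 x 76 x 11 mm (x, y, z), 0.04 kg; origin at its underside's centre, 12 mm above the bench on the fixture's plate, long sides towards cam and backstop, 0 to 3 mm short of the backstop. Turned clockwise, the lobe meets it at 75 to 95 degrees (cam's x from fixture's x) and presses with some 4 N at 60, 8 N at 40 and 12 N at 0, where a stop ends the travel.
- nest: The bolted-down fixture that holds the block: aluminium plate 160 x 110 x 12 mm, origin at its underside's centre, x from cam (axis at x = -45 mm) across the block to the backstop: steel bar, face at x = 21 mm, sprung 2 N/mm, 7 mm travel, before a dark housing 32 mm above the bench. Pins at y = +-43 mm guide the block's ends. An identical empty fixture stands 0.15 to 0.4 m off.
- cam: Cam and knob on that fixture. Origin on the upright axis, 12 mm above the bench; x along the knob to the lobe, at first 100 to 125 degrees counter-clockwise of the fixture's x. Lobe: steel disc, radius 16, centre 8 mm off axis. Knob: black bar 14 mm wide, x = -22 to 23, 42 to 66 mm above the bench, low nose to x = 31 on the lobe's side. Turns stiffly (0.12 to 0.25 N m), stays where left.
- empty_cam_nose (a point): Tip of the knob's nose on the empty fixture, 31 mm from that cam's axis and 46 mm above the bench. Its fixture, cam and knob are the same as those of the occupied one. Not to be moved.

How it is judged:
By the outcome, as a careful person would: the job done as asked, in the order asked, and still so for the second after the job is handed in, with the robot touching nothing.
It also fails if it takes over 32 s, if anything falls off the work surface, if the arm or the gripper's body presses on something with over 40 N, if the wrist force passes 120 N, or if a joint passes its speed limit or range.

ROBOT

A 6-joint arm with a two-finger parallel gripper is mounted at the origin on a cart in front of the work surface, level with it; the furniture and walls round the work are solid. World frame = base frame: x ahead of the robot, y to its left, z up, the work surface at z = 0. Lengths are in mm, angles in rad, forces in N, time in s.
With the tool pointing down it reaches from about 350 to 975 mm from the base axis. Payload 7.1 kg.
Tool frame: the origin (TCP) lies at the very end of the fingers, on their centre line; the grasp point (between the pads) lies 19 mm behind it; z points along the fingers, y is the line along which they close (so a half turn about z gives the same grasp; the last joint's range is limited). The gripper opens to 88 mm and grips with 3 to 60 N. Pads are 20 mm wide; open, the fingers measure 115 mm over their backs; the gripper's body (75 mm by 178 mm) begins 61 mm behind the grasp point.
Start: joints at [-1.338, 0.423, 1.63, -0, 1.089, -0.019], TCP at [155.736, -605.269, 222.675] pointing down, gripper open.
Joint ranges: [-3, 3], [-0.9, 2.11], [0.09, 2.58], [-1.31, 4.45], [0.11, 2.69], [-2.54, 2.54]. Speed limits (rad/s): [2.39, 2.39, 3.01, 3.14, 3.14, 3.14].

INTERFACE

Orientations are given as a rotation vector (axis times angle).
In Python, from workcell import get_obs, get_image, job, models gives the robot as it stands.
- The arm moves only by the tool jog_arm, never from a script. Its argument "increments" is one flat list of numbers, 7 for each row, row after row: the turn, a rotation vector about the tool's x, y, z in degrees, then the shift along the tool's x, y, z in mm, then the opening in per cent of the stroke, from 0 (shut) to 100 (fully open). A call has 1 to 12 rows; each row shifts and turns the commanded pose from where the row before left it, along the tool's axes as they then stand; what a row does not reach is not made up. A row lasts 1/8 s, in which the tool goes at most 62.5 mm and 10.7 degrees, less where a joint would pass 70% of its speed; a pose out of reach is approached as far as the arm can. A call is refused whole if a number of a shift passes 62.5 or a number of a turn 10.7, either way. A call with a gripper value outside its range is refused whole. The fingers move at their own pace and stop on an object; the grip force is fixed at half the most. Time passes only in rows, so rows that do not move let the fingers close. It gives the time, the measured TCP pose, the force, the opening and the grip force at its end, in the units of the state.
- get_obs(): the state, without advancing time (a new reading comes with each control period).
- get_image(name): name is "scene" or "top" or "wrist"; returns a dict with "pixels" (480x640x3 uint8, blue, green, red), "depth" (480x640 float32, mm along the optical axis (not along the pixel's ray), 0 where there is no reading), "fx", "fy", "cx", "cy" (pixels), "cam_to_world" (4x4, takes a point from camera to world coordinates); the wrist camera has in their place "tool_from_camera" (4x4, takes a point from camera to tool coordinates, whose origin is the TCP and whose axes are the flange's). Camera axes: x right, y up, looking along -z (the intrinsics and any distortion apply to the point x, -y, -z); pixel columns grow to the right and rows downward; lengths in mm; the calibration is good to about 2 mm. A picture is of the moment at which its call begins: read the wrist's pose just before it.
- job.close_job(): hands the job in; it is judged then, once.
Trained networks look in the newest picture that a camera, given by its name, has taken for a name from the list of things; names that differ only in an ending like _2 or _b are one class to them, and where a whole thing is asked for, a point or a joint stands for the part that bears it (a point fixed in the world has none). Each returns a list of dicts, best first, with "p" (0 to 1); they miss things now and then, are a little off and sometimes report something else, mostly with a low value. They report only what shows in the picture. A call takes as long as a camera call.
- models.look_for(target, camera): "centre" ([x, y, z] in mm, in world coordinates, good to about 4 mm: the middle of the surface that is visible of it).
- models.regions_of(target, camera): "region" (480x640 bool, what is visible of it).
The state is a dict: "t": time; "qpos": joint angles; "qvel": joint speeds; "joint_torque": joint torques, N m; "ee_pos": TCP position; "orientation": TCP orientation; "ft_force": force on the tool from outside, world axes, zero at the start; "moment": the same for the moment, N m; "width": finger opening in mm; "grasp_force": force on a finger pad.
Only numpy, scipy, OpenCV 4.12 (cv2) and the standard library are available. Lean on these libraries where they do the work, as an engineer would, in place of code of your own. Each camera call takes 0.05 s, during which the arm holds its last target. There are 200 camera calls.

## Working session

There is one attempt and no reset: what is moved stays moved. The work goes in short steps, Python scripts to look and compute and a tool call to move; the robot and the scene stay as the last step left them, time stands still between calls to the robot, and variables do not carry over. Pictures are saved under pics/ and viewed, at most 10 in all, crops included, and the job is handed in when it is done.

Besides the shell and the picture viewer there is one more tool, called after "Request:" in YAML: its name, and indented under it one key for each argument. jog_arm: Moves the arm, as the interface text tells. Its arguments: {"type":"object","properties":{"increments":{"type":"array"}},"required":["increments"]}

```bash
mkdir -p pics; cat > h.py <<'E'
import numpy as np, cv2
from workcell import get_obs,get_image,job,models
def world(im,mask=None):
    d=im["depth"]; v,u=np.mgrid[0:480,0:640]
    P=np.stack([(u-im["cx"])/im["fx"]*d,-(v-im["cy"])/im["fy"]*d,-d,np.ones_like(d)],-1)
    W=P@np.asarray(im["cam_to_world"]).T
    return W[...,:3]
E
python3 - <<'E'
from h import *
print(get_obs())
for c in ["top","scene"]:
    im=get_image(c); cv2.imwrite(f"pics/{c}0.png",im["pixels"]); np.savez(f"{c}0.npz",**im)
    for t in ["test_block","nest","cam","empty_cam_nose"]:
        print(c,t,[(np.round(r["centre"]),round(r["p"],2)) for r in models.look_for(t,c)][:4])
E
```

```text
{'t': 0.0, 'qpos': array([-1.33800546e+00,  4.23824219e-01,  1.63073767e+00, -3.56763981e-05,
        1.08860798e+00, -1.90027971e-02]), 'qvel': array([ 3.51223898e-05, -2.18285319e-03,  1.26015944e-03, -4.58567569e-04,
        6.15712733e-04, -4.30837445e-04]), 'joint_torque': array([-2.81791465e-03, -5.44627047e+01, -2.73660815e+01,  6.42630877e-02,
        2.28394236e-02, -1.10833398e-04]), 'ee_pos': array([ 155.59112373, -604.71467253,  221.8933598 ]), 'orientation': array([-3.11517265e+00, -3.94301885e-01,  3.13514277e-04]), 'ft_force': array([ 7.40960232e-04, -7.70292059e-01,  5.79580993e-01]), 'moment': array([ 0.02833486, -0.01288438,  0.01712721]), 'grasp_force': 0.0, 'width': 88.07863215305068}
top test_block [(array([ 511., -105.,   23.]), 0.59), (array([ 519., -104.,   10.]), 0.2)]
top nest [(array([ 519., -103.,   10.]), 0.56)]
top cam [(array([ 468., -117.,   64.]), 0.94)]
top empty_cam_nose [(array([499., 156.,  63.]), 0.8)]
scene test_block [(array([506., -96.,  22.]), 0.64)]
scene nest [(array([489., -80.,  13.]), 0.67)]
scene cam []
scene empty_cam_nose [(array([500., 159.,  47.]), 0.81)]
```

View pics/top0.png

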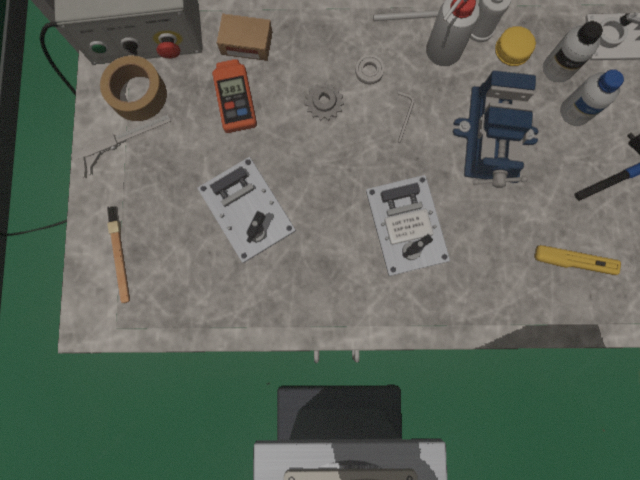

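```bash
python3 - <<'E'
from h import *
im=np.load("top0.npz"); W=world(im); px=im["pixels"]
c=px[160:290,350:470]; cv2.imwrite("pics/c1.png",cv2.resize(c,None,fx=4.5,fy=4.5,interpolation=cv2.INTER_CUBIC))
near=(np.hypot(W[...,0]-500,W[...,1]+104)<115)
def rect(m,n):
    P=W[m][:,:2].astype(np.float32); r=cv2.minAreaRect(P); print(n,len(P),np.round(P.mean(0),1),np.round(r[0],1),np.round(r[1],1),round(r[2],1),np.round(np.median(W[m][:,2]),1))
Z=W[...,2]
print(np.histogram(Z[near],bins=np.arange(-4,76,4)))
rect(near&(Z>7)&(Z<80),"plate")
rect(near&(Z>55)&(Z<80),"knob")
rect(near&(Z>40)&(Z<80),"knob2")
rect(near&(Z>27)&(Z<38)&(W[...,0]>530),"housing")
rect(near&(Z>20)&(Z<27),"blk")
E
```

```text
(array([1990, 5193,  247, 1065, 1969,  208,  724,  826,  285,  247,    7,
         12,   14,   27,    2,    7,   16,  181,   30]), array([-4,  0,  4,  8, 12, 16, 20, 24, 28, 32, 36, 40, 44, 48, 52, 56, 60,
       64, 68, 72]))
plate 5635 [ 513.2 -105.7] [500.8 -90.5] [182.9 151. ] 13.2 14.8
knob 234 [ 471.8 -117. ] [ 472.1 -117.2] [14.  44.7] 33.4 66.4
knob2 289 [ 469.9 -114.6] [ 470.  -113.9] [18.4 52.6] 32.8 65.8
housing 555 [562.5 -96.7] [554.4 -98.8] [52.8 65.6] 14.9 31.7
blk 1433 [ 514.6 -105.6] [ 520.3 -105.8] [134.2  91.9] 15.9 24.0
```

View pics/c1.png

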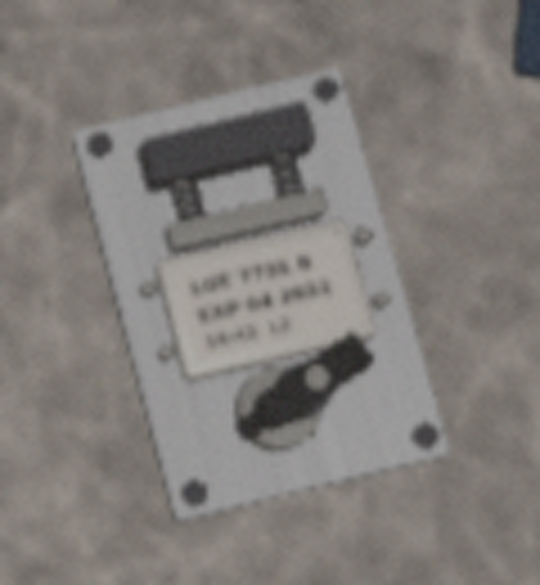

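Request:
jog_arm:
  increments: [0, 0, 0, 30, -27, 0, 100, 0, 0, 0, 43, -39.5, 0, 100, 0, 0, 0, 43, -39.5, 0, 100, 0, 0, 0, 43, -39.5, 0, 100, 0, 0, 0, 43, -39.5, 0, 100, 0, 0, 0, 43, -39.5, 0, 100, 0, 0, 0, 43, -39.5, 0, 100, 0, 0, 0, 43, -39.5, 0, 100, 0, 0, 0, 43, -39.5, 0, 100, 0, 0, 0, 43, -39.5, 0, 100, 0, 0, 0, 11, -11, 0, 100, 0, 0, 0, 0, 0, 0, 100]

```text
t: 2.0
ee_pos: [472.3, -117.1, 222.6]
orientation: [3.116, 0.398, -0.0]
ft_force: [0.3, -0.5, -0.2]
width: 87.9
grasp_force: 0.0
```

Request:
jog_arm:
  increments: [0, 0, -10, 0, 0, 0, 100, 0, 0, -10, 0, 0, 0, 100, 0, 0, -10, 0, 0, 0, 100, 0, 0, -10, 0, 0, 0, 100, 0, 0, -10, 0, 0, 0, 100, 0, 0, -10, 0, 0, 0, 100, 0, 0, -10, 0, 0, 0, 100, 0, 0, -10, 0, 0, 0, 100, 0, 0, -10, 0, 0, 0, 100, 0, 0, -10, 0, 0, 0, 100, 0, 0, -9, 0, 0, 0, 100, 0, 0, 0, 0, 0, 0, 100]

```text
t: 3.5
ee_pos: [471.3, -119.0, 222.6]
orientation: [-1.494, -2.764, 0.001]
ft_force: [0.9, 0.6, -0.8]
width: 87.6
grasp_force: 0.0
```

```bash
python3 - <<'E'
from h import *
from scipy.spatial.transform import Rotation as R
obs=[get_obs() for _ in range(1)]
o=obs[0]; print(o["ee_pos"],o["orientation"],o["qpos"])
im=get_image("wrist"); cv2.imwrite("pics/w1.png",im["pixels"])
T=np.eye(4);T[:3,:3]=R.from_rotvec(o["orientation"]).as_matrix();T[:3,3]=o["ee_pos"]
im["cam_to_world"]=T@np.asarray(im["tool_from_camera"]); W=world(im);Z=W[...,2]
np.savez("w1.npz",W=W,T=T,px=im["pixels"])
near=(np.hypot(W[...,0]-472,W[...,1]+117)<40)&(im["depth"]>0)
print(np.histogram(Z[near],bins=np.arange(0,76,3)))
def rect(m,n):
    P=W[m][:,:2].astype(np.float32); r=cv2.minAreaRect(P); print(n,len(P),np.round(P.mean(0),1),np.round(r[0],1),np.round(r[1],1),round(r[2],1),np.round(np.median(W[m][:,2]),1))
rect(near&(Z>60),"knob"); rect(near&(Z>40)&(Z<55),"nose")
E
```

```text
[ 471.32925055 -119.04596464  222.64232528] [-1.49352924e+00 -2.76357259e+00  5.87045609e-04] [-2.71686861e-01  2.18852173e-01  1.92979712e+00 -3.65799036e-04
  9.93281011e-01 -8.51344625e-01]
(array([  81,    0,    0,  495, 1291,   15,   29,  629,  470,  181,    1,
          2,    3,   14,   30,   13,   61,    6,    5,    6,    6,  212,
        395,    0,    0]), array([ 0,  3,  6,  9, 12, 15, 18, 21, 24, 27, 30, 33, 36, 39, 42, 45, 48,
       51, 54, 57, 60, 63, 66, 69, 72, 75]))
knob 34092 [461.1 -98.4] [ 468.5 -103.7] [58.2 60.9] 67.1 338.4
nose 127 [ 462.9 -104.4] [ 465.1 -108.2] [18.9 36.6] 33.7 48.5
```

View pics/w1.png

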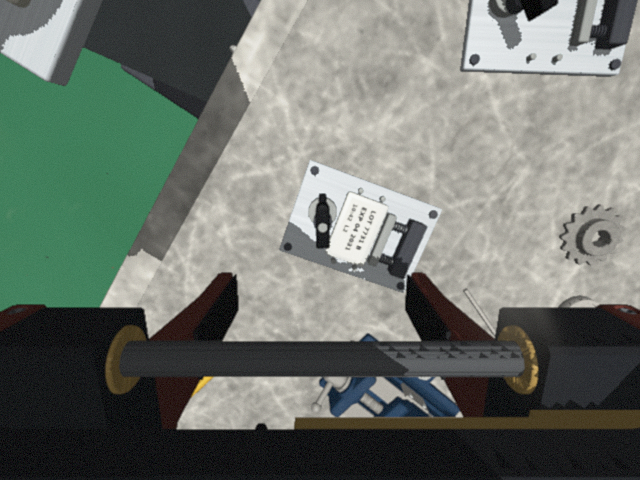

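```bash
python3 - <<'E'
from h import *
d=np.load("w1.npz");W=d["W"];T=d["T"];Z=W[...,2]
near=(np.hypot(W[...,0]-472,W[...,1]+117)<40)
def rect(m,n):
    P=W[m][:,:2].astype(np.float32); r=cv2.minAreaRect(P); print(n,len(P),np.round(P.mean(0),1),np.round(r[0],1),np.round(r[1],1),round(r[2],1),np.round(np.median(W[m][:,2]),1)); return r
r=rect(near&(Z>58)&(Z<72),"knob"); print("in tool",np.linalg.inv(T)@np.r_[r[0],66,1])
n2=np.hypot(W[...,0]-510,W[...,1]+107)<110
rect(n2&(Z>9)&(Z<40),"plate")
h=n2&(Z>29.5)&(Z<35)&(W[...,0]>540); rect(h,"housing")
px=d["px"].astype(int); b=n2&(Z>19.5)&(Z<26)&(px.min(-1)>170); m=cv2.morphologyEx(b.astype(np.uint8),cv2.MORPH_OPEN,np.ones((5,5)))>0; rect(m,"block")
E
```

```text
knob 614 [ 472.2 -118.1] [ 472.5 -118.3] [13.  44.9] 33.0 66.4
in tool [2.58836157e-03 1.42395425e+00 1.56641697e+02 1.00000000e+00]
plate 12093 [ 514.5 -104.8] [ 516.3 -108.6] [159.7 110.3] 13.2 13.5
housing 934 [569.8 -94.8] [570.8 -95.6] [18.5 65.9] 12.8 32.5
block 2348 [ 509.8 -107.4] [ 511.  -109.1] [48.2 75.7] 12.2 23.7
```

Request:
jog_arm:
  increments: [0, 0, 0, -0.5, 1.5, 20, 100, 0, 0, 0, 0, 0, 40, 100, 0, 0, 0, 0, 0, 40, 100, 0, 0, 0, 0, 0, 40, 60, 0, 0, 0, 0, 0, 25, 40, 0, 0, 0, 0, 0, 15, 40, 0, 0, 0, 0, 0, 4.5, 40, 0, 0, 0, 0, 0, 0, 40, 0, 0, 0, 0, 0, 0, 40]

```text
t: 4.68
ee_pos: [474.4, -117.3, 39.0]
orientation: [1.488, 2.765, 0.001]
ft_force: [-0.7, -0.8, 0.2]
width: 35.8
grasp_force: 0.0
```

```bash
python3 - <<'E'
from h import *
from scipy.spatial.transform import Rotation as R
o=get_obs(); print(o["ee_pos"],o["orientation"],o["qvel"].round(4))
im=get_image("wrist"); cv2.imwrite("pics/w2.png",im["pixels"])
T=np.eye(4);T[:3,:3]=R.from_rotvec(o["orientation"]).as_matrix();T[:3,3]=o["ee_pos"]
im["cam_to_world"]=T@np.asarray(im["tool_from_camera"]); W=world(im);Z=W[...,2]
print(get_obs()["ee_pos"])
near=(np.hypot(W[...,0]-472,W[...,1]+117)<40)&(Z>58)&(Z<72)&(im["depth"]>0)
P=W[near][:,:2].astype(np.float32);r=cv2.minAreaRect(P);print(len(P),r,P.mean(0))
Q=np.linalg.inv(T)@np.r_[r[0],66,1];print(Q)
n2=(np.hypot(W[...,0]-510,W[...,1]+107)<110)&(Z>29.5)&(Z<35)&(W[...,0]>540)&(im["depth"]>0)
print(n2.sum(),cv2.minAreaRect(W[n2][:,:2].astype(np.float32)) if n2.sum() else 0)
E
```

```text
[ 474.38539179 -117.34176417   39.04185172] [1.48841525e+00 2.76479387e+00 5.82160227e-04] [ 0.0021 -0.0018  0.0026  0.0008 -0.0005 -0.0003]
[ 474.35256068 -117.30819209   39.03414812]
3239 ((470.0428771972656, -115.903564453125), (50.66133117675781, 37.17479705810547), 10.719970703125) [ 469.47403 -113.0499 ]
[  3.55800248  -2.80365641 -26.96567705   1.        ]
700 ((564.4783325195312, -70.35885620117188), (18.965301513671875, 14.426575660705566), 11.205572128295898)
```

View pics/w2.png

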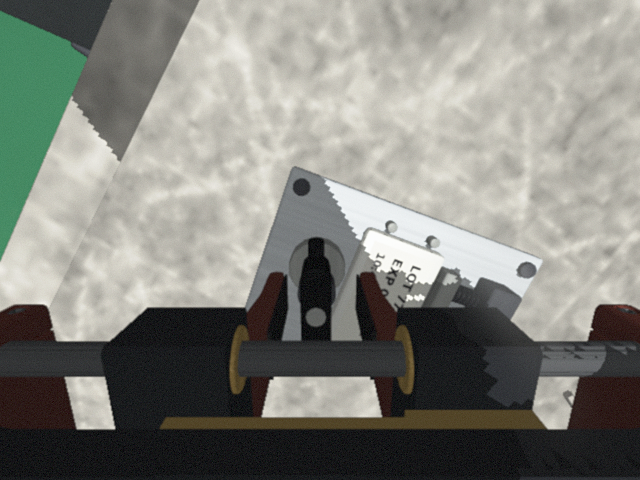

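Request:
jog_arm:
  increments: [0, 0, 0, 0, -2, 0, 40, 0, 0, 0, 0, 0, 0, 40, 0, 0, 0, 0, 0, 0, 0, 0, 0, 0, 0, 0, 0, 0, 0, 0, 0, 0, 0, 0, 0, 0, 0, 0, 0, 0, 0, 0]

```text
t: 5.48
ee_pos: [472.0, -118.3, 38.2]
orientation: [-1.489, -2.766, 0.0]
ft_force: [-1.1, -1.0, 1.9]
width: 17.9
grasp_force: 30.0
```

Request:
jog_arm:
  increments: [0, 0, 0, 0, 0, 0, 40, 0, 0, 0, 0, 0, 0, 40, 0, 0, 0, 0, 0, -6, 40, 0, 0, 0, 0, 0, 0, 0, 0, 0, 0, 0, 0, 0, 0, 0, 0, 0, 0, 0, 0, 0]

```text
t: 6.22
ee_pos: [471.9, -118.3, 44.2]
orientation: [-1.488, -2.767, 0.0]
ft_force: [-1.0, -1.4, 2.9]
width: 14.0
grasp_force: 30.0
```

Request:
jog_arm:
  increments: [0, 0, 4, 0, 0, 0, 0, 0, 0, 6, 0, 0, 0, 0, 0, 0, 8, 0, 0, 0, 0, 0, 0, 8, 0, 0, 0, 0, 0, 0, 4, 0, 0, 0, 0, 0, 0, 0, 0, 0, 0, 0]

```text
t: 6.98
ee_pos: [472.2, -118.3, 44.2]
orientation: [2.153, 2.287, 0.0]
ft_force: [-0.9, -0.6, 2.2]
width: 13.9
grasp_force: 30.0
```

```bash
python3 - <<'E'
from h import *
o=get_obs();print(o["moment"],o["ft_force"],o["width"],o["ee_pos"])
im=get_image("wrist"); cv2.imwrite("pics/w3.png",im["pixels"])
E
```

```text
[-0.06891102 -0.06665461 -0.16167756] [-0.92645907 -0.56703236  2.23079927] 13.888522710889074 [ 472.1860699  -118.26760526   44.23527921]
```

View pics/w3.png

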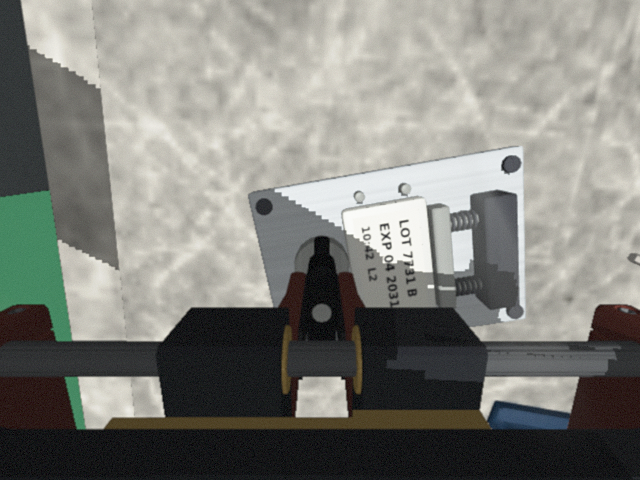

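Request:
jog_arm:
  increments: [0, 0, 4, 0, 0, 0, 0, 0, 0, 6, 0, 0, 0, 0, 0, 0, 6, 0, 0, 0, 0, 0, 0, 6, 0, 0, 0, 0, 0, 0, 6, 0, 0, 0, 0, 0, 0, 6, 0, 0, 0, 0, 0, 0, 6, 0, 0, 0, 0, 0, 0, 4, 0, 0, 0, 0, 0, 0, 0, 0, 0, 0, 0]

```text
t: 8.15
ee_pos: [472.5, -118.4, 44.2]
orientation: [2.852, 1.316, 0.001]
ft_force: [1.2, -0.9, 0.3]
width: 14.1
grasp_force: 30.0
```

```bash
python3 - <<'E'
from h import *
o=get_obs();print(o["moment"],o["ft_force"],o["width"],o["ee_pos"],o["orientation"],o["qpos"])
im=get_image("wrist"); cv2.imwrite("pics/w4.png",im["pixels"])
E
```

```text
[-0.2824935  -0.26781775  0.01904384] [ 1.17145799 -0.93218988  0.29573492] 14.124449620688424 [ 472.51708992 -118.37249556   44.24563793] [2.85208081e+00 1.31577117e+00 1.07634769e-03] [-2.69868422e-01  5.23627755e-01  2.02855017e+00 -7.49265510e-05
  5.88481864e-01  4.36506406e-01]
```

View pics/w4.png

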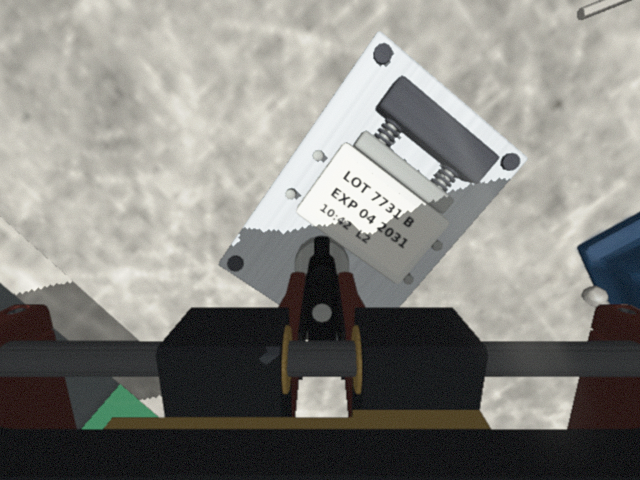

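Request:
jog_arm:
  increments: [0, 0, 4, 0, 0, 0, 0, 0, 0, 6, 0, 0, 0, 0, 0, 0, 6, 0, 0, 0, 0, 0, 0, 6, 0, 0, 0, 0, 0, 0, 4, 0, 0, 0, 0, 0, 0, 2, 0, 0, 0, 0, 0, 0, 0, 0, 0, 0, 0, 0, 0, 0, 0, 0, 0, 0]

```text
t: 9.2
ee_pos: [472.6, -118.5, 44.3]
orientation: [3.086, 0.586, 0.002]
ft_force: [2.9, -3.9, -1.0]
width: 13.9
grasp_force: 30.0
```

```bash
python3 - <<'E'
from h import *
o=get_obs();print(o["moment"],o["ft_force"],o["width"],o["ee_pos"],o["orientation"],o["qpos"])
E
```

```text
[-0.78703589 -0.53210623  0.20612228] [ 2.86718292 -3.94692957 -0.95262345] 13.853523877139626 [ 472.62090736 -118.54896332   44.25718834] [3.08580902e+00 5.85806170e-01 1.59464347e-03] [-2.70089774e-01  5.23659184e-01  2.02841976e+00 -2.76169670e-04
  5.88306332e-01  9.25723554e-01]
```

Request:
jog_arm:
  increments: [0, 0, 0, 0, 0, 0, 30, 0, 0, 0, 0, 0, 0, 40, 0, 0, 0, 0, 0, 0, 40, 0, 0, 0, 0, 0, -20, 40, 0, 0, 0, 0, 0, -40, 40, 0, 0, 0, 0, 0, -50, 40, 0, 0, 0, 0, 0, -50, 60, 0, 0, 0, 0, 0, -20, 100, 0, 0, 0, 0, 0, 0, 100, 0, 0, 0, 0, 0, 0, 100]

```text
t: 10.45
ee_pos: [471.2, -117.9, 223.1]
orientation: [-3.086, -0.584, 0.003]
ft_force: [0.4, -0.3, 0.8]
width: 71.6
grasp_force: 0.0
```

```bash
python3 - <<'E'
from h import *
from scipy.spatial.transform import Rotation as R
o=get_obs(); print(o["ee_pos"])
im=get_image("wrist"); cv2.imwrite("pics/w5.png",im["pixels"])
T=np.eye(4);T[:3,:3]=R.from_rotvec(o["orientation"]).as_matrix();T[:3,3]=o["ee_pos"]
im["cam_to_world"]=T@np.asarray(im["tool_from_camera"]); W=world(im);Z=W[...,2];px=im["pixels"].astype(int)
def rect(m,n):
    P=W[m][:,:2].astype(np.float32); r=cv2.minAreaRect(P); print(n,len(P),np.round(r[0],1),np.round(r[1],1),round(r[2],1),np.round(np.median(W[m][:,2]),1),W[m][:,2].std())
rect((np.hypot(W[...,0]-472,W[...,1]+117)<40)&(Z>58)&(Z<72),"knob")
n2=np.hypot(W[...,0]-510,W[...,1]+107)<110
rect(n2&(Z>9)&(Z<40),"plate")
b=n2&(Z>19.5)&(Z<26)&(px.min(-1)>150); m=cv2.morphologyEx(b.astype(np.uint8),cv2.MORPH_OPEN,np.ones((5,5)))>0; rect(m,"block")
E
```

```text
[ 471.2235927  -117.94958847  223.06982413]
knob 620 [ 473.6 -118.7] [43.9 14. ] 21.8 66.3 1.1847271472516552
plate 13932 [ 516.6 -108.7] [160.2 110.2] 13.2 13.3 7.108975917037724
block 1347 [ 519.5 -110. ] [47.7 75.6] 13.6 23.6 0.9481342916681226
```

View pics/w5.png

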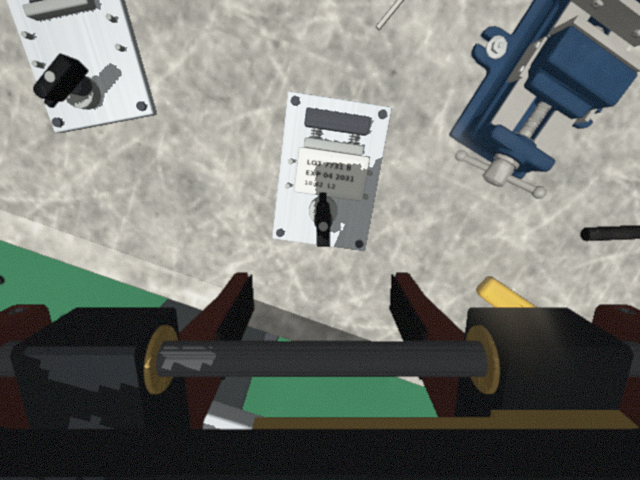

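The picture shows the knob (322,215) pointing at the block (332,172). The block is square between the pins and pressed on the backstop, and the knob stayed at about 8.5°.

```bash
python3 -c "
from workcell import job; print(job.close_job())"
```

```text
the job is handed in; nothing more can be done
None
```

The occupied fixture's cam is turned clockwise to about 8.5° from the fixture's x, clamping the block flat and square against the backstop; the knob is released, the empty fixture was not touched, and the job was handed in at about 10.5 s.

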